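# Unload the welded bracket from its clamp fixture

### The arm

A 7-joint arm with a two-finger parallel gripper is mounted at the origin on the work surface. World frame = base frame: x ahead of the robot, y to its left, z up, the work surface at z = 0. Lengths are in m, angles in rad, forces in N, time in s.
With the tool pointing down it reaches from about 0.425 to 0.875 m from the base axis. Payload 8.4 kg.
Tool frame: the origin (TCP) lies midway between the tips of the shut fingers; the grasp point (between the pads) lies 19 mm behind it; z points along the fingers, y is the direction in which the jaws open and shut (so a half turn about z gives the same grasp; the last joint's range is limited). The gripper opens to 87 mm and grips with 3 to 60 N. Pads are 19 mm wide; open, the fingers measure 117 mm over their backs; the gripper's body (75 mm by 190 mm) begins 51 mm behind the grasp point.
Start: joints at [1.034, 0.333, 0.04, 1.465, -0.013, 1.343, -0.059], TCP at [0.276, -0.589, 0.198] pointing down, gripper open.
Joint ranges: [-2.58, 2.58], [-0.38, 2.09], [-1.3, 1.39], [0.25, 2.4], [-1.5, 4.64], [0.08, 2.09], [-2.65, 2.65]. Speed limits (rad/s): [2.22, 2.22, 2.79, 2.79, 3.14, 3.14, 3.14].

### API

Orientations are given as a rotation vector (axis times angle).
In Python, from bench import ctrl gives the robot as it stands.
- The arm moves only by the tool jog_arm, never from a script. Its argument "series" is a list of rows, each an object of numbers: "claw": the finger opening in cm, from 0 to 8.7; "dx", "dy", "dz": the shift along the world's x, y, z in cm; "wx", "wy", "wz": the turn, a rotation vector about the world's x, y, z in rad. In form: [{"claw": .., "dx": .., "dy": .., "dz": .., "wx": .., "wy": .., "wz": ..}, ...]. A call has 1 to 12 rows; each row is the pose to reach, as a shift and turn from the pose measured when the call began; what a row does not reach only later rows make up. A row lasts 1/8 s, in which the tool goes at most 62.5 mm and 10.7 degrees, less where a joint would pass 70% of its speed; a pose out of reach is approached as far as the arm can. A call with a gripper value outside its range is refused whole. The fingers move at their own pace and stop on an object; "grip_force" is the grip in N (left out, the last holds). Time passes only in rows, so rows that repeat a pose let the fingers close. It gives the time, the measured TCP pose, the force and the opening at its end, in the units of the state.
- ctrl.observe(): the state, without advancing time (a new reading comes with each control period).
- ctrl.grab_frame(name): name is "side" or "top" or "wrist"; returns a dict with "frame" (480x640x3 uint8, red, green, blue), "fx", "fy", "cx", "cy" (pixels), "R" (3x3) and "t" (3): a world point X has camera coordinates R X + t. Camera axes: x right, y down, z forward; pixel columns grow to the right and rows downward; lengths in m; the calibration is good to about 2 mm. A picture is of the moment at which its call begins. There is no depth.
- ctrl.job_done(): hands the job in, once; it reports no verdict.
The state is a dict: "t": time; "joint_positions": joint angles; "joint_vel": joint speeds; "tau": joint torques, N m; "eef_pos": TCP position; "ee_rot": TCP orientation; "ft_force": force on the tool from outside, world axes, zero at the start; "wrist_torque": the same for the moment, N m; "finger_gap": finger opening in m.
Only numpy, scipy, OpenCV 4.12 (cv2) and the standard library are available. Lean on these libraries where they do the work, as an engineer would, in place of code of your own. Each camera call takes 0.05 s, during which the arm holds its last target. There are 200 camera calls.

### The job

Unload the weld fixture: press the yellow safety catch fully down so that it comes off the clamp handle, then throw the red-gripped handle right over so that the clamp stands wide open, and leave it open. Lift the bracket off its hook and set it down, without dropping it, upright on its foot on the free end of the firebrick, beside the one already cooling there. Do not disturb that one or the things lying about the bench.

Things in the scene. Friction and masses are not known exactly. Their poses are not given: they have to be found in the camera images.
- fixture: Weld fixture bolted down: dark base plate 120 (x) x 300 (y) x 12 mm, on it a blue riser 70 (x) x 155 (y) mm, 140 mm high, from y = -70 to +85 mm. A toggle clamp on the riser works in the fixture's yz plane (x = 0); at the riser's -y end a hook carries the bracket. Origin: centre of the plate's underside; z up. It is fixed, but its place and yaw differ from run to run.
- catch_pivot (a point): Pivot of the yellow safety catch, a rocker; its axis is along the fixture's y, 220 mm above the bench. Locked, its nose (14 mm high) reaches 44 mm in the fixture's +x from here, behind the handle's shank, and blocks it; its thumb paddle (22 mm wide, 5 mm thick) reaches 70 mm in -x, sloping up at 0.45 rad. Pressing the paddle down lifts the nose out to the handle's -x side.
- catch_pad (a point): Point on the upper face of the catch's yellow thumb paddle, 60 mm from its pivot, on its middle line; here it is pressed straight down from above.
- catch (a joint): Safety catch angle, rad: 0 = locked (it may start at up to 0.12); the handle is free from about 0.9; stop at 1.1, where the paddle slopes 0.65 rad down and the pressed point lies 62 mm lower than at 0. Friction only (about 2 N at the paddle), no spring: it stays where it is left.
- handle_grip (a point): Point on the axis of the clamp handle's red grip, 100 mm from the handle pivot. The grip is round, 22 mm in diameter, from 55 to 131 mm from the pivot; below it is a steel shank 18 x 8 mm. The handle is upright when clamped.
- handle_pivot (a point): Pivot of the clamp handle, 174 mm above the bench, axis along the fixture's x. The handle stands straight up from here when clamped and is swung to the fixture's +y side to open, so it can be pushed from its -y side.
- clamp_handle (a joint): Handle angle, rad: 0 = upright, clamped; grows as it goes over to +y; stop at 1.4, nearly flat, clamp wide open. Friction only (3 N at the grip, somewhat more as the arm rises): stays where left. A link lifts the clamp arm: shut, its pad lies on the bracket's top, 145 mm in -y from the pivot; open, it stands upright within 75 mm in -y of the pivot, up to 110 mm above it.
- hook_seat (a point): Where the bracket hangs: top of the level hook pin (8 mm round), 116 mm above the bench. The pin comes out of the riser's face, 35 mm behind this point, along the fixture's -y; 14 mm past this point it turns up at 45 degrees and ends, all told, 30 mm past it, the tip's axis 12 mm above the pin's.
- bracket_mid (a point): Welded bracket, bright, 0.5 kg, 120 mm tall; this point is half-way up. Strap 46 (x) x 10 (y) mm upright on a foot 46 (x) x 50 (y) x 8 mm; slot 22 mm wide, 34 mm tall through it along y, 58 to 92 mm above the underside, hung on the hook; axes parallel to the fixture's. To come off: up 12 to 26 mm (the slot's play), then 40 mm or more in the fixture's -y. Grip it by its width near the top.
- brick: Buff firebrick, fixed, 230 (x) x 115 (y) x 32 mm, top at 32 mm. Origin: centre of its underside.
- brick_free (a point): Middle of the free end of the firebrick, on its top face (55 mm from the brick's centre along its -x).
- cooled_mid (a point): A dark bracket of the same shape and size, loose, standing upright on the other end of the firebrick; this point is half-way up (60 mm above its underside).
- spray_can_mid (a point): Green-labelled spray can standing behind the fixture, 60 mm in diameter, 190 mm tall; its middle.
- paste_jar_mid (a point): Small jar with a black lid, 68 mm in diameter, 75 mm tall; its middle.
- tape_mid (a point): Roll of black tape lying flat on the robot's side of the fixture, 68 mm in diameter, 22 mm high; its middle.
- sponge_mid (a point): Yellow sponge block, 110 x 70 x 40 mm; its middle.
- hammer_grip (a point): Hammer lying on the bench left of the fixture; a point on its handle.
- wire_brush_grip (a point): Wire brush lying on the bench between the robot and the hammer; a point on its handle.
There are look-alikes about, which are no part of the job. What is shaped like the part that bears cooled_mid but purple or turquoise is not meant. Leave any blue look-alike of the part that bears bracket_mid alone.

How it is judged:
By the outcome, as a careful person would: the job done as asked, in the order asked, and still so for the second after the job is handed in, with the robot touching nothing.
It also fails if it takes over 61 s, if anything falls off the work surface, if the arm or the gripper's body presses on something with over 40 N, if the wrist force passes 120 N, or if a joint passes its speed limit or range.

## Working session

There is one attempt and no reset: what is moved stays moved. The work goes in short steps, Python scripts to look and compute and a tool call to move; the robot and the scene stay as the last step left them, time stands still between calls to the robot, and variables do not carry over. Pictures are saved under pics/ and viewed, about 8 in all and at most 12, crops included, and the job is handed in when it is done.

Besides the shell and the picture viewer there is one more tool, called as name([rows], argument=value, ...), one row to a line, values as JSON. jog_arm: Moves the arm, as the interface text tells. Its arguments: {"type":"object","properties":{"series":{"type":"array"},"grip_force":{"type":"number"}},"required":["series"]}

```bash
mkdir -p pics
cat > h.py <<'E'
from bench import ctrl
import numpy as np, cv2, pickle
def snap(n,f):
    d=ctrl.grab_frame(n); cv2.imwrite(f'pics/{f}.png',d['frame'][:,:,::-1]); pickle.dump(d,open(f'pics/{f}.pkl','wb')); return d
def load(f): return pickle.load(open(f'pics/{f}.pkl','rb'))
def ray(d,u,v):
    R=np.array(d['R']);t=np.array(d['t']); o=-R.T@t
    return o,R.T@np.array([(u-d['cx'])/d['fx'],(v-d['cy'])/d['fy'],1])
def onz(d,u,v,z):
    o,r=ray(d,u,v); return o+r*(z-o[2])/r[2]
def tri(d1,p1,d2,p2):
    o1,r1=ray(d1,*p1);o2,r2=ray(d2,*p2)
    s=np.linalg.lstsq(np.c_[r1,-r2],o2-o1,rcond=None)[0]
    a=o1+s[0]*r1;b=o2+s[1]*r2
    return (a+b)/2,np.linalg.norm(a-b)
def proj(d,X):
    c=np.array(d['R'])@np.array(X)+np.array(d['t']); return np.array([d['fx']*c[0]/c[2]+d['cx'],d['fy']*c[1]/c[2]+d['cy']])
E
python3 - <<'E'
from h import *
for n in('top','side'):
    d=snap(n,n+'0'); print(n,d['fx'],d['cx'],d['cy'],(-np.array(d['R']).T@d['t']).round(3),np.round(d['R'],2).tolist())
s=ctrl.observe(); print({k:np.round(v,3).tolist() for k,v in s.items()})
E
```

```text
top 552.4432135736436 320.02115228484575 233.6079927953129 [0.426 0.05  1.559] [[0.02, -1.0, -0.0], [-0.99, -0.02, -0.1], [0.1, 0.0, -1.0]]
side 526.7244817633857 311.5713901750528 238.09536832287765 [-0.131  0.788  1.176] [[-0.73, -0.68, 0.01], [-0.49, 0.51, -0.71], [0.48, -0.53, -0.7]]
{'t': 0.1, 'joint_positions': [1.034, 0.334, 0.04, 1.466, -0.013, 1.343, -0.058], 'joint_vel': [-0.001, -0.001, -0.0, -0.0, -0.0, -0.0, -0.002], 'tau': [0.004, -65.781, 1.34, -40.471, -0.06, 0.041, 0.0], 'eef_pos': [0.275, -0.588, 0.198], 'ee_rot': [-3.065, -0.682, 0.001], 'ft_force': [-0.954, 0.371, 0.381], 'wrist_torque': [-0.003, 0.008, -0.037], 'finger_gap': 0.087}
```

View pics/top0.png

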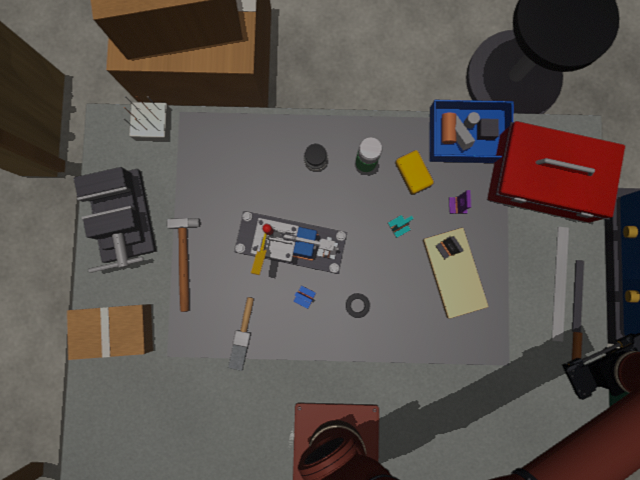

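View pics/side0.png

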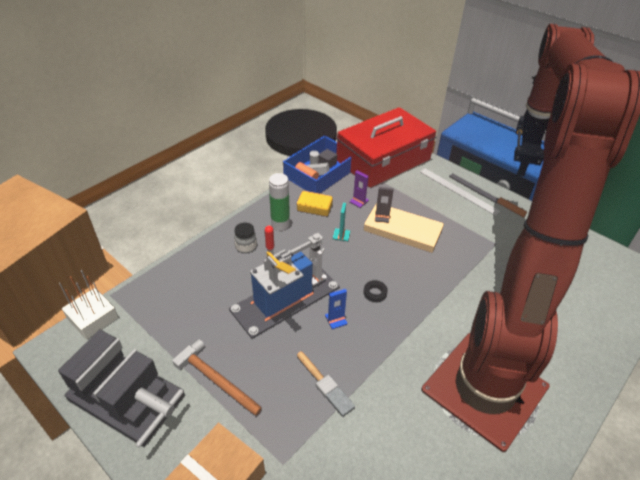

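Top view: the fixture is at (291,241), with the red grip at (267,229), the yellow paddle at (258,258) and the bracket at about (330,245). The brick is at (456,273). Its dark cooled bracket is at (449,246) and the free end is near (465,293).

Possible mistakes for each target:
- **Bracket:** the blue look-alike at (305,297).
- **Cooled bracket:** the turquoise one at (400,225) and the purple one at (460,203).
- **Yellow catch:** the sponge at (414,172).
- **Red grip:** the toolbox at (560,170).

I choose the bright bracket hanging on the fixture and check it in a close crop.

Run:
```python
from h import *
a=load('top0')['frame'][195:285,220:360];b=load('side0')['frame'][215:340,220:350]
a=cv2.resize(a,(800,514),interpolation=cv2.INTER_CUBIC)
b=cv2.resize(b,(624,600),interpolation=cv2.INTER_CUBIC)
cv2.imwrite('pics/c1.png',a[:,:,::-1]);cv2.imwrite('pics/c2.png',b[:,:,::-1])
```

```text
(no output)
```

View pics/c1.png

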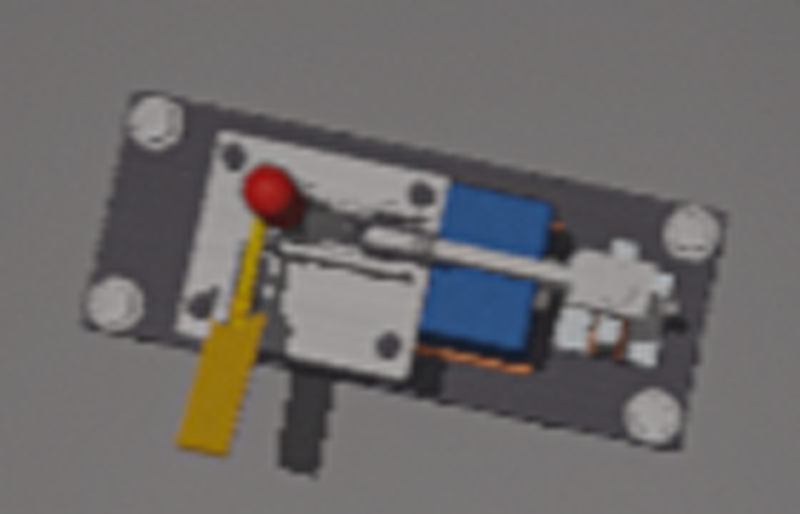

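View pics/c2.png

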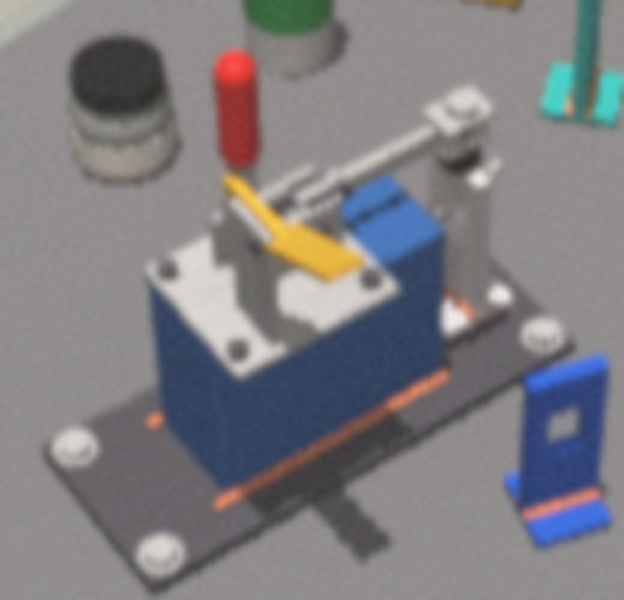

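Run:
```python
from h import *
T=load('top0');S=load('side0')
c=np.array([[130,92],[728,212],[682,450],[82,328]])/5.714+[220,195]
W=np.array([onz(T,*p,.012) for p in c])
print(W.round(4)); o=W.mean(0); 
ey=(W[0]+W[3]-W[1]-W[2]); yaw1=np.arctan2(-ey[0],ey[1]); ex=W[0]+W[1]-W[2]-W[3]; yaw2=np.arctan2(ex[1],ex[0])
print('fix',o.round(4),yaw1,yaw2,np.linalg.norm(ey)/2,np.linalg.norm(ex)/2)
yaw=yaw1
R=np.array([[np.cos(yaw),-np.sin(yaw),0],[np.sin(yaw),np.cos(yaw),0],[0,0,1]]); o[2]=0
loc=lambda X:(R.T@(np.array(X)-o)).round(4)
def blobs(d,f,box,mn=20):
    h=cv2.cvtColor(d['frame'],cv2.COLOR_RGB2HSV).astype(int); m=f(h).astype(np.uint8)
    z=np.zeros_like(m);x0,y0,x1,y1=box;z[y0:y1,x0:x1]=m[y0:y1,x0:x1]
    return z,max(cv2.findContours(z,0,2)[0],key=cv2.contourArea)
red=lambda h:((h[:,:,0]<6)|(h[:,:,0]>174))&(h[:,:,1]>150)&(h[:,:,2]>60)
yel=lambda h:(h[:,:,0]>17)&(h[:,:,0]<30)&(h[:,:,1]>150)&(h[:,:,2]>80)
for d,b in((T,(220,195,360,285)),(S,(220,215,350,340))):
    m,k=blobs(d,red,b);print('red',cv2.boundingRect(k),cv2.minAreaRect(k))
    m,k=blobs(d,yel,b);print('yel',cv2.boundingRect(k),cv2.minAreaRect(k)); print(cv2.approxPolyDP(k,2,True)[:,0].tolist())
# grip top sphere: red crop 268,190 top
u=np.array([268,189])/5.714+[220,195]; us=np.array([236,70])/4.8+[220,215]
P,e=tri(T,u,S,us);print('griptop',P.round(4),e,loc(P)); print('onz .294',loc(onz(T,*u,.294)))
# paddle corners tip: top (178,446),(226,457) ; side: far/near tip corners
for a,b2 in(((202,451),(344,266)),((239,318),(278,238))):
    P,e=tri(T,np.array(a)/5.714+[220,195],S,np.array(b2)/4.8+[220,215]);print('paddle',P.round(4),e,loc(P))
bm,k=blobs(T,lambda h:(h[:,:,0]>15)&(h[:,:,0]<40)&(h[:,:,1]>25)&(h[:,:,1]<140)&(h[:,:,2]>130),(410,215,500,330))
r=cv2.minAreaRect(k);q=cv2.boxPoints(r);B=np.array([onz(T,*p,.032) for p in q]);print('brick',r,B.mean(0).round(4),B.round(4).tolist(),[np.linalg.norm(B[i]-B[i-1]).round(4) for i in range(4)])
np.savez('fix.npz',o=o,yaw=yaw)
for n,l in(('bracket',[0,-.105,.09]),('hook',[0,-.105,.116])):print(n,(R@np.array(l)+o).round(4))
```

```text
[[ 0.6397  0.2753  0.012 ]
 [ 0.587  -0.0216  0.012 ]
 [ 0.4695 -0.0013  0.012 ]
 [ 0.5223  0.2944  0.012 ]]
fix [0.5546 0.1367 0.012 ] -0.17607022245851858 -0.16630581014530924 0.30089087566486483 0.11908931109668254
red (263, 224, 9, 9) ((267.0, 228.0), (8.0, 8.0), 90.0)
yel (251, 233, 16, 42) ((260.6000061035156, 253.70001220703125), (9.17060375213623, 42.05828857421875), 18.434947967529297)
[[265, 233], [260, 251], [255, 256], [252, 273], [259, 273], [264, 258]]
red (265, 226, 8, 23) ((268.5, 237.0), (22.0, 7.0), 90.0)
yel (267, 252, 28, 21) ((278.6538391113281, 263.26922607421875), (31.895263671875, 8.043152809143066), 33.6900634765625)
[[267, 252], [280, 269], [287, 272], [294, 269], [278, 262]]
griptop [0.5632 0.1776 0.292 ] 0.0010456097253828552 [0.0013 0.0417 0.292 ]
onz .294 [0.0008 0.0411 0.294 ]
paddle [0.4587 0.2062 0.2477] 0.002477938886929138 [-0.1066  0.0516  0.2477]
paddle [0.5164 0.1962 0.2165] 0.002697737562600153 [-0.048   0.0519  0.2165]
brick ((455.89276123046875, 272.3768005371094), (84.09584045410156, 41.29022216796875), 72.58203125) [ 0.4812 -0.3216  0.032 ] [[0.5722, -0.2323, 0.032], [0.6094, -0.3416, 0.032], [0.3896, -0.4101, 0.032], [0.3535, -0.3023, 0.032]] [np.float64(0.2297), np.float64(0.1154), np.float64(0.2302), np.float64(0.1138)]
bracket [0.5362 0.0333 0.09  ]
hook [0.5362 0.0333 0.116 ]
```

jog_arm([
  {"claw": 0, "dx": 8, "dy": 10, "dz": 17, "wz": 0},
  {"claw": 0, "dx": 22, "dy": 30, "dz": 17, "wz": -0.3},
  {"claw": 0, "dx": 22, "dy": 30, "dz": 17, "wz": -0.61},
  {"claw": 0, "dx": 22, "dy": 30, "dz": 17, "wz": -0.61},
  {"claw": 0, "dx": 22, "dy": 30, "dz": 17, "wz": -0.61},
  {"claw": 0, "dx": 22, "dy": 30, "dz": 17, "wz": -0.61},
  {"claw": 0, "dx": 22, "dy": 30, "dz": 17, "wz": -0.61},
  {"claw": 0, "dx": 22, "dy": 30, "dz": 17, "wz": -0.61},
])

```text
validation failed for argument at $.se...
```

jog_arm([
  {"claw": 0, "dx": 8, "dy": 10, "dz": 17, "wx": 0, "wy": 0, "wz": 0},
  {"claw": 0, "dx": 22, "dy": 30, "dz": 17, "wx": 0, "wy": 0, "wz": -0.3},
  {"claw": 0, "dx": 22, "dy": 30, "dz": 17, "wx": 0, "wy": 0, "wz": -0.61},
  {"claw": 0, "dx": 22, "dy": 30, "dz": 17, "wx": 0, "wy": 0, "wz": -0.61},
  {"claw": 0, "dx": 22, "dy": 30, "dz": 17, "wx": 0, "wy": 0, "wz": -0.61},
  {"claw": 0, "dx": 22, "dy": 30, "dz": 17, "wx": 0, "wy": 0, "wz": -0.61},
  {"claw": 0, "dx": 22, "dy": 30, "dz": 17, "wx": 0, "wy": 0, "wz": -0.61},
  {"claw": 0, "dx": 22, "dy": 30, "dz": 17, "wx": 0, "wy": 0, "wz": -0.61},
])

```text
t: 1.1
eef_pos: [0.4981, -0.2842, 0.3686]
ee_rot: [-3.129, 0.259, -0.003]
ft_force: [0.2, -1.1, 0.1]
finger_gap: 0.0149
```

jog_arm([
  {"claw": 0, "dx": -3.1, "dy": 48.9, "dz": -4, "wx": 0, "wy": 0, "wz": 0},
  {"claw": 0, "dx": -3.1, "dy": 48.9, "dz": -4, "wx": 0, "wy": 0, "wz": 0},
  {"claw": 0, "dx": -3.1, "dy": 48.9, "dz": -4, "wx": 0, "wy": 0, "wz": 0},
  {"claw": 0, "dx": -3.1, "dy": 48.9, "dz": -4, "wx": 0, "wy": 0, "wz": 0},
  {"claw": 0, "dx": -3.1, "dy": 48.9, "dz": -4, "wx": 0, "wy": 0, "wz": 0},
  {"claw": 0, "dx": -3.1, "dy": 48.9, "dz": -4, "wx": 0, "wy": 0, "wz": 0},
  {"claw": 0, "dx": -3.1, "dy": 48.9, "dz": -4, "wx": 0, "wy": 0, "wz": 0},
  {"claw": 0, "dx": -3.1, "dy": 48.9, "dz": -4, "wx": 0, "wy": 0, "wz": 0},
  {"claw": 0, "dx": -3.1, "dy": 48.9, "dz": -4, "wx": 0, "wy": 0, "wz": 0},
  {"claw": 0, "dx": -3.1, "dy": 48.9, "dz": -4, "wx": 0, "wy": 0, "wz": 0},
  {"claw": 0, "dx": -3.1, "dy": 48.9, "dz": -4, "wx": 0, "wy": 0, "wz": 0},
  {"claw": 0, "dx": -3.1, "dy": 48.9, "dz": -4, "wx": 0, "wy": 0, "wz": 0},
])

```text
t: 2.6
eef_pos: [0.4675, 0.2035, 0.3286]
ee_rot: [-3.129, 0.262, -0.004]
ft_force: [-0.2, -0.6, -0.0]
finger_gap: 0.0002
```

Run:
```python
from h import *
d=snap('wrist','w1'); o=ctrl.observe(); print(o['eef_pos'].round(4) if hasattr(o['eef_pos'],'round') else o['eef_pos'])
print(proj(d,o['eef_pos']),proj(d,[.4666,.2048,.2485]))
```

```text
[0.4675 0.2039 0.3287]
[319.86294334 271.41737088] [318.39763897 234.7589191 ]
```

View pics/w1.png

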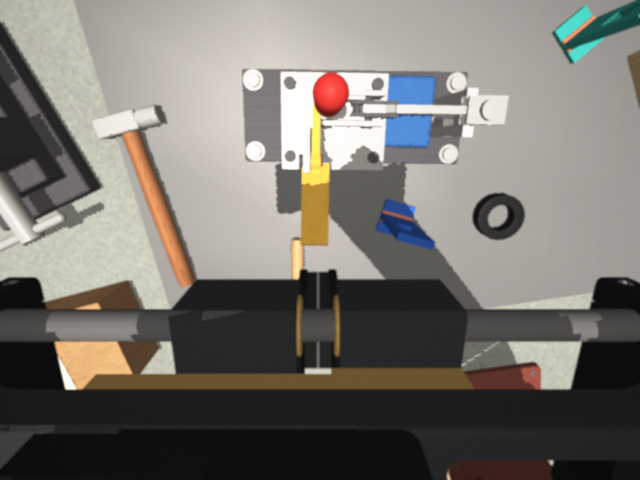

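The wrist view shows the paddle centred at column 315 with its tip at row 244, and the planned press point projects to (318,235). I shift 2 mm and press.

jog_arm([
  {"claw": 0, "dx": -0.1, "dy": 0.3, "dz": -5, "wx": 0, "wy": 0, "wz": 0},
  {"claw": 0, "dx": -0.1, "dy": 0.3, "dz": -7, "wx": 0, "wy": 0, "wz": 0},
  {"claw": 0, "dx": -0.1, "dy": 0.3, "dz": -8, "wx": 0, "wy": 0, "wz": 0},
  {"claw": 0, "dx": -0.1, "dy": 0.3, "dz": -9, "wx": 0, "wy": 0, "wz": 0},
  {"claw": 0, "dx": -0.1, "dy": 0.3, "dz": -10, "wx": 0, "wy": 0, "wz": 0},
  {"claw": 0, "dx": -0.1, "dy": 0.3, "dz": -11, "wx": 0, "wy": 0, "wz": 0},
  {"claw": 0, "dx": -0.1, "dy": 0.3, "dz": -12, "wx": 0, "wy": 0, "wz": 0},
  {"claw": 0, "dx": -0.1, "dy": 0.3, "dz": -13, "wx": 0, "wy": 0, "wz": 0},
  {"claw": 0, "dx": -0.1, "dy": 0.3, "dz": -13.5, "wx": 0, "wy": 0, "wz": 0},
  {"claw": 0, "dx": -0.1, "dy": 0.3, "dz": -13.5, "wx": 0, "wy": 0, "wz": 0},
])

```text
t: 3.9
eef_pos: [0.4663, 0.2067, 0.1933]
ee_rot: [-3.129, 0.261, -0.003]
ft_force: [0.8, 0.4, -0.6]
finger_gap: 0.0004
```

jog_arm([
  {"claw": 0, "dx": 0, "dy": 0, "dz": -0.3, "wx": 0, "wy": 0, "wz": 0},
  {"claw": 0, "dx": 0, "dy": 0, "dz": -0.6, "wx": 0, "wy": 0, "wz": 0},
  {"claw": 0, "dx": 0, "dy": 0, "dz": -0.8, "wx": 0, "wy": 0, "wz": 0},
])

```text
t: 4.28
eef_pos: [0.4666, 0.2066, 0.1853]
ee_rot: [-3.129, 0.262, -0.003]
ft_force: [0.0, -0.1, 2.4]
finger_gap: 0.0002
```

Run:
```python
from h import *
d=snap('wrist','w2'); print(ctrl.observe()['ft_force'])
cv2.imwrite('pics/w2c.png',cv2.resize(d['frame'][40:380,180:520,::-1],(560,560)))
```

```text
[0.7369619  1.9681217  1.75142412]
```

View pics/w2c.png

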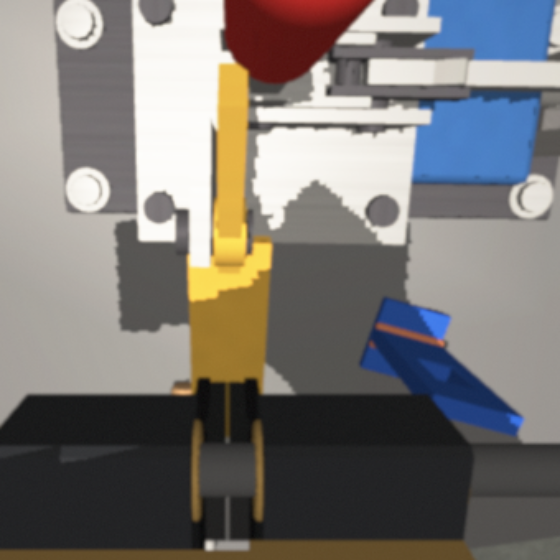

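The paddle slopes down and the nose is lifted, seen at (232,150) in the crop. The force is still only friction, so I press on to the stop.

jog_arm([
  {"claw": 0, "dx": 0, "dy": 0, "dz": -0.3, "wx": 0, "wy": 0, "wz": 0},
  {"claw": 0, "dx": 0, "dy": 0, "dz": -0.5, "wx": 0, "wy": 0, "wz": 0},
  {"claw": 0, "dx": 0, "dy": 0, "dz": -0.5, "wx": 0, "wy": 0, "wz": 0},
])

```text
t: 4.7
eef_pos: [0.4661, 0.2065, 0.1797]
ee_rot: [-3.129, 0.262, -0.002]
ft_force: [0.7, 0.6, 0.0]
finger_gap: 0.0004
```

jog_arm([
  {"claw": 0, "dx": 0, "dy": 0, "dz": -0.3, "wx": 0, "wy": 0, "wz": 0},
  {"claw": 0, "dx": 0, "dy": 0, "dz": -0.6, "wx": 0, "wy": 0, "wz": 0},
  {"claw": 0, "dx": 0, "dy": 0, "dz": -0.6, "wx": 0, "wy": 0, "wz": 0},
])

```text
t: 5.08
eef_pos: [0.4659, 0.2065, 0.1733]
ee_rot: [-3.129, 0.261, -0.001]
ft_force: [-0.4, 0.2, 1.2]
finger_gap: 0.0003
```

Run:
```python
from h import *
d=snap('wrist','w3'); e=snap('side','s3')
a=cv2.resize(d['frame'][100:380,220:420,::-1],(400,560)); b=cv2.resize(e['frame'][190:300,230:310,::-1],(400,560),interpolation=cv2.INTER_CUBIC)
cv2.imwrite('pics/w3c.png',np.hstack([a,b]))
```

```text
(no output)
```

View pics/w3c.png

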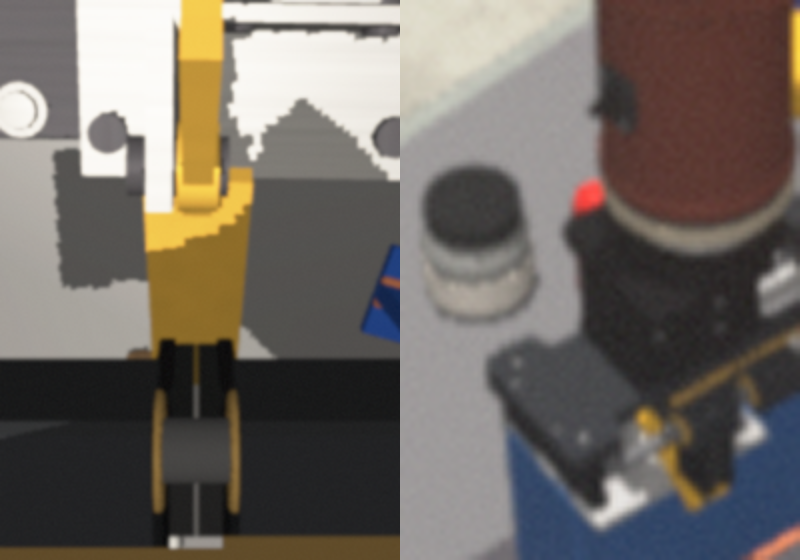

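No stop force at z=0.173, which is below where the paddle can reach, so the finger probably slid off the tip. I'll lift, move 12 mm inward and press again.

jog_arm([
  {"claw": 0, "dx": 0, "dy": 0, "dz": 5, "wx": 0, "wy": 0, "wz": 0},
  {"claw": 0, "dx": 1.2, "dy": -0.2, "dz": 5, "wx": 0, "wy": 0, "wz": 0},
  {"claw": 0, "dx": 1.2, "dy": -0.2, "dz": 3.5, "wx": 0, "wy": 0, "wz": 0},
  {"claw": 0, "dx": 1.2, "dy": -0.2, "dz": 3, "wx": 0, "wy": 0, "wz": 0},
  {"claw": 0, "dx": 1.2, "dy": -0.2, "dz": 2.5, "wx": 0, "wy": 0, "wz": 0},
  {"claw": 0, "dx": 1.2, "dy": -0.2, "dz": 2, "wx": 0, "wy": 0, "wz": 0},
  {"claw": 0, "dx": 1.2, "dy": -0.2, "dz": 2, "wx": 0, "wy": 0, "wz": 0},
])

```text
t: 6.05
eef_pos: [0.4776, 0.2045, 0.193]
ee_rot: [-3.13, 0.261, 0.0]
ft_force: [-0.7, -0.1, -0.5]
finger_gap: 0.0002
```

jog_arm([
  {"claw": 0, "dx": 0, "dy": 0, "dz": -0.2, "wx": 0, "wy": 0, "wz": 0},
  {"claw": 0, "dx": 0, "dy": 0, "dz": -0.4, "wx": 0, "wy": 0, "wz": 0},
  {"claw": 0, "dx": 0, "dy": 0, "dz": -0.6, "wx": 0, "wy": 0, "wz": 0},
  {"claw": 0, "dx": 0, "dy": 0, "dz": -0.6, "wx": 0, "wy": 0, "wz": 0},
])

```text
t: 6.55
eef_pos: [0.4775, 0.2044, 0.1869]
ee_rot: [-3.13, 0.261, 0.0]
ft_force: [-1.0, -0.5, -0.2]
finger_gap: 0.0009
```

jog_arm([
  {"claw": 0, "dx": 0, "dy": 0, "dz": -0.2, "wx": 0, "wy": 0, "wz": 0},
  {"claw": 0, "dx": 0, "dy": 0, "dz": -0.4, "wx": 0, "wy": 0, "wz": 0},
  {"claw": 0, "dx": 0, "dy": 0, "dz": -0.6, "wx": 0, "wy": 0, "wz": 0},
])

```text
t: 6.92
eef_pos: [0.4775, 0.2044, 0.1807]
ee_rot: [-3.13, 0.261, 0.001]
ft_force: [-0.1, -1.0, 0.0]
finger_gap: 0.0005
```

jog_arm([
  {"claw": 0, "dx": 0, "dy": 0, "dz": -0.2, "wx": 0, "wy": 0, "wz": 0},
  {"claw": 0, "dx": 0, "dy": 0, "dz": -0.4, "wx": 0, "wy": 0, "wz": 0},
  {"claw": 0, "dx": 0, "dy": 0, "dz": -0.6, "wx": 0, "wy": 0, "wz": 0},
  {"claw": 0, "dx": 0, "dy": 0, "dz": -0.8, "wx": 0, "wy": 0, "wz": 0},
])

```text
t: 7.42
eef_pos: [0.4775, 0.2045, 0.1726]
ee_rot: [-3.13, 0.261, 0.0]
ft_force: [0.5, -0.1, 1.4]
finger_gap: 0.0006
```

Run:
```python
from h import *
print(np.round(ctrl.observe()['joint_positions'],2))
```

```text
[ 0.08  0.13 -0.61  1.79  0.08  1.25 -2.29]
```

jog_arm([
  {"claw": 0, "dx": 0, "dy": 0, "dz": 6, "wx": 0, "wy": 0, "wz": 0},
  {"claw": 0, "dx": 0, "dy": 0, "dz": 12, "wx": 0, "wy": 0, "wz": 0},
  {"claw": 0, "dx": 0, "dy": 0, "dz": 18, "wx": 0, "wy": 0, "wz": 0},
  {"claw": 0, "dx": 0, "dy": 0, "dz": 18, "wx": 0, "wy": 0, "wz": 0},
])

```text
t: 7.92
eef_pos: [0.4788, 0.2055, 0.357]
ee_rot: [-3.127, 0.261, -0.01]
ft_force: [-0.3, 0.5, -1.2]
finger_gap: 0.0003
```

jog_arm([
  {"claw": 0, "dx": 3, "dy": -10, "dz": 1, "wx": 0, "wy": 0, "wz": 0.18},
  {"claw": 0, "dx": 7, "dy": -26, "dz": 1, "wx": 0, "wy": 0, "wz": 0.36},
  {"claw": 0, "dx": 7, "dy": -26, "dz": 1, "wx": 0, "wy": 0, "wz": 0.54},
  {"claw": 0, "dx": 7, "dy": -26, "dz": 1, "wx": 0, "wy": 0, "wz": 0.72},
  {"claw": 0, "dx": 7, "dy": -26, "dz": 1, "wx": 0, "wy": 0, "wz": 0.9},
  {"claw": 0, "dx": 7, "dy": -26, "dz": 1, "wx": 0, "wy": 0, "wz": 1.08},
  {"claw": 0, "dx": 7, "dy": -26, "dz": 1, "wx": 0, "wy": 0, "wz": 1.26},
  {"claw": 0, "dx": 7, "dy": -26, "dz": 1, "wx": 0, "wy": 0, "wz": 1.44},
  {"claw": 0, "dx": 7, "dy": -26, "dz": 1, "wx": 0, "wy": 0, "wz": 1.57},
  {"claw": 0, "dx": 7, "dy": -26, "dz": 1, "wx": 0, "wy": 0, "wz": 1.57},
])

```text
t: 9.18
eef_pos: [0.5485, -0.0545, 0.3659]
ee_rot: [-2.394, -2.022, -0.0]
ft_force: [-0.5, -0.6, 0.1]
finger_gap: 0.0007
```

Run:
```python
from h import *
e=snap('side','s4');t=snap('top','t4')
f=np.load('fix.npz');o=f['o'];yaw=float(f['yaw'])
R=np.array([[np.cos(yaw),-np.sin(yaw),0],[np.sin(yaw),np.cos(yaw),0],[0,0,1]])
a=cv2.resize(e['frame'][215:305,235:305,::-1],(420,540),interpolation=cv2.INTER_CUBIC); b=cv2.resize(t['frame'][205:295,235:295,::-1],(360,540),interpolation=cv2.INTER_CUBIC)
# mark expected geometry: pivot, tip at stop (catch 1.1), tip at 0.9
for c in(0,.9,1.1):
    th=.45-c
    X=R@np.array([-.0436-.07*np.cos(th),.0517,.220+.07*np.sin(th)])+o
    print(c,'tip side',proj(e,X).round(1),'top',proj(t,X).round(1))
X=R@np.array([-.0436,.0517,.220])+o; print('piv',proj(e,X).round(1),proj(t,X).round(1))
cv2.imwrite('pics/c4.png',np.hstack([a,b]))
```

```text
0 tip side [292.1 269.7] top [254.8 273.5]
0.9 tip side [292.5 286.4] top [257.8 274.2]
1.1 tip side [290.9 287.7] top [258.9 271.4]
piv [277.5 262.6] [261.8 248.4]
```

View pics/c4.png

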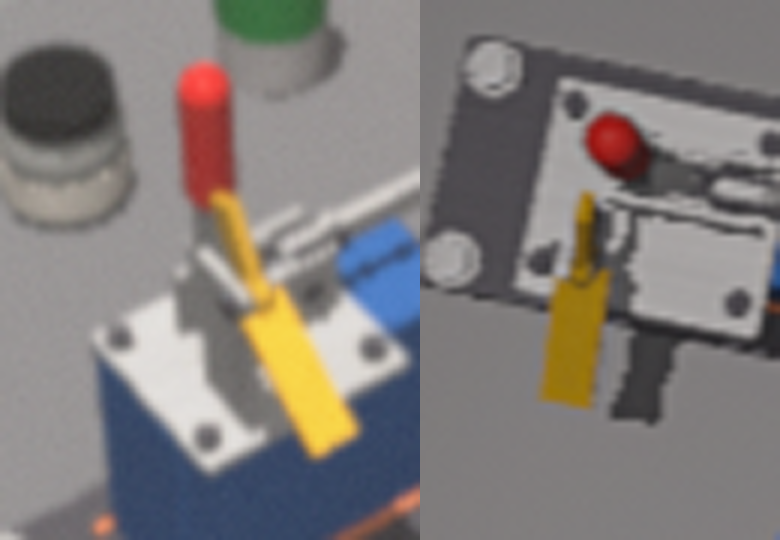

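The side view puts the paddle tip at (291.3,288.8) and the top view at (259.7,272.2). The stop at 1.1 rad predicts (290.9,287.7) and (258.9,271.4), so the catch is at its stop and the nose is clear. Next is the handle.

jog_arm([
  {"claw": 0, "dx": 0.2, "dy": 6, "dz": 0, "wx": 0, "wy": 0, "wz": 0},
  {"claw": 0, "dx": 0.4, "dy": 12, "dz": 0, "wx": 0, "wy": 0, "wz": 0},
  {"claw": 0, "dx": 0.6, "dy": 18, "dz": 0, "wx": 0, "wy": 0, "wz": 0},
  {"claw": 0, "dx": 0.6, "dy": 18.7, "dz": -5, "wx": 0, "wy": 0, "wz": 0},
  {"claw": 0, "dx": 0.6, "dy": 18.7, "dz": -9.7, "wx": 0, "wy": 0, "wz": 0},
  {"claw": 0, "dx": 0.8, "dy": 20, "dz": -9.7, "wx": 0, "wy": 0, "wz": 0},
  {"claw": 0, "dx": 1.0, "dy": 21.1, "dz": -9.7, "wx": 0, "wy": 0, "wz": 0},
  {"claw": 0, "dx": 1.2, "dy": 22.2, "dz": -9.7, "wx": 0, "wy": 0, "wz": 0},
  {"claw": 0, "dx": 1.4, "dy": 23.3, "dz": -9.8, "wx": 0, "wy": 0, "wz": 0},
  {"claw": 0, "dx": 1.6, "dy": 24.4, "dz": -9.9, "wx": 0, "wy": 0, "wz": 0},
  {"claw": 0, "dx": 1.9, "dy": 26, "dz": -10.5, "wx": 0, "wy": 0, "wz": 0},
  {"claw": 0, "dx": 2.1, "dy": 27.4, "dz": -11.2, "wx": 0, "wy": 0, "wz": 0},
])

```text
t: 10.78
eef_pos: [0.5701, 0.2208, 0.2541]
ee_rot: [-2.397, -2.019, -0.002]
ft_force: [1.9, -2.7, 3.7]
finger_gap: 0.0004
```

jog_arm([
  {"claw": 0, "dx": 0.2, "dy": 1.2, "dz": -1.1, "wx": 0, "wy": 0, "wz": 0},
  {"claw": 0, "dx": 0.4, "dy": 2.3, "dz": -2.3, "wx": 0, "wy": 0, "wz": 0},
  {"claw": 0, "dx": 0.5, "dy": 3.1, "dz": -3.8, "wx": 0, "wy": 0, "wz": 0},
  {"claw": 0, "dx": 0.6, "dy": 3.7, "dz": -5.0, "wx": 0, "wy": 0, "wz": 0},
  {"claw": 0, "dx": 0.6, "dy": 3.8, "dz": -5.4, "wx": 0, "wy": 0, "wz": 0},
  {"claw": 0, "dx": 0.6, "dy": 3.8, "dz": -5.6, "wx": 0, "wy": 0, "wz": 0},
])

```text
t: 11.52
eef_pos: [0.5758, 0.2587, 0.1977]
ee_rot: [-2.396, -2.019, -0.001]
ft_force: [-0.8, 0.8, 2.5]
finger_gap: 0.0008
```

jog_arm([
  {"claw": 0, "dx": 0, "dy": 0, "dz": -0.3, "wx": 0, "wy": 0, "wz": 0},
  {"claw": 0, "dx": 0, "dy": 0, "dz": -0.5, "wx": 0, "wy": 0, "wz": 0},
  {"claw": 0, "dx": 0, "dy": 0, "dz": -0.5, "wx": 0, "wy": 0, "wz": 0},
])

```text
t: 11.9
eef_pos: [0.5758, 0.2584, 0.1926]
ee_rot: [-2.397, -2.018, -0.001]
ft_force: [-0.2, 0.8, 2.2]
finger_gap: 0.0004
```

jog_arm([
  {"claw": 0, "dx": 0, "dy": 0, "dz": -0.3, "wx": 0, "wy": 0, "wz": 0},
  {"claw": 0, "dx": 0, "dy": 0, "dz": -0.6, "wx": 0, "wy": 0, "wz": 0},
  {"claw": 0, "dx": 0, "dy": 0, "dz": -0.7, "wx": 0, "wy": 0, "wz": 0},
])

```text
t: 12.28
eef_pos: [0.5758, 0.2584, 0.1853]
ee_rot: [-2.397, -2.018, -0.001]
ft_force: [0.7, 1.8, 2.5]
finger_gap: 0.0004
```

jog_arm([
  {"claw": 0, "dx": 0, "dy": 0, "dz": 5, "wx": 0, "wy": 0, "wz": 0},
  {"claw": 0, "dx": 0, "dy": 0, "dz": 11, "wx": 0, "wy": 0, "wz": 0},
  {"claw": 0, "dx": 0, "dy": 0, "dz": 17, "wx": 0, "wy": 0, "wz": 0},
  {"claw": 0, "dx": 0, "dy": -6, "dz": 17, "wx": 0, "wy": 0, "wz": 0},
  {"claw": 0, "dx": 0, "dy": -12, "dz": 17, "wx": 0, "wy": 0, "wz": 0},
  {"claw": 5.9, "dx": -2, "dy": -18, "dz": 17, "wx": 0, "wy": 0, "wz": 0},
  {"claw": 5.9, "dx": -4, "dy": -24, "dz": 17, "wx": 0, "wy": 0, "wz": 0},
  {"claw": 5.9, "dx": -5, "dy": -30, "dz": 17, "wx": 0, "wy": 0, "wz": 0},
])

```text
t: 13.28
eef_pos: [0.5244, -0.0436, 0.3552]
ee_rot: [-2.397, -2.018, 0.0]
ft_force: [0.3, 0.1, -0.3]
finger_gap: 0.0228
```

Run:
```python
from h import *
e=snap('side','s5');t=snap('top','t5')
f=np.load('fix.npz');o=f['o'];yaw=float(f['yaw'])
R=np.array([[np.cos(yaw),-np.sin(yaw),0],[np.sin(yaw),np.cos(yaw),0],[0,0,1]])
a=cv2.resize(e['frame'][205:335,220:350,::-1],(480,480),interpolation=cv2.INTER_CUBIC); b=cv2.resize(t['frame'][200:290,220:280,::-1],(320,480),interpolation=cv2.INTER_CUBIC)
for c in(1.2,1.3,1.4):
    X=R@np.array([0,.041+.12*np.sin(c),.174+.12*np.cos(c)])+o
    print(c,'grip end sphere side',proj(e,X).round(1),'top',proj(t,X).round(1))
for d in(e,t):
    h=cv2.cvtColor(d['frame'],cv2.COLOR_RGB2HSV).astype(int); m=((h[:,:,0]<6)|(h[:,:,0]>174))&(h[:,:,1]>150)&(h[:,:,2]>60)
    m[:200]=0;m[300:]=0;m[:,:210]=0;m[:,300:]=0
    k=max(cv2.findContours(m.astype(np.uint8),0,2)[0],key=cv2.contourArea);print(cv2.boundingRect(k),cv2.minAreaRect(k))
cv2.imwrite('pics/c5.png',np.hstack([a,b])); print(ctrl.observe()['eef_pos'])
```

```text
1.2 grip end sphere side [232.9 270.8] top [225.2 222.8]
1.3 grip end sphere side [232.  274.6] top [224.5 223.1]
1.4 grip end sphere side [231.5 278.3] top [224.3 223.4]
(227, 267, 26, 12) ((239.5825958251953, 272.27520751953125), (7.183697700500488, 26.24444007873535), 73.3007583618164)
(221, 219, 29, 13) ((234.8196563720703, 224.85678100585938), (29.04747772216797, 8.240419387817383), 11.888657569885254)
[ 0.52422867 -0.05023597  0.35481696]
```

View pics/c5.png

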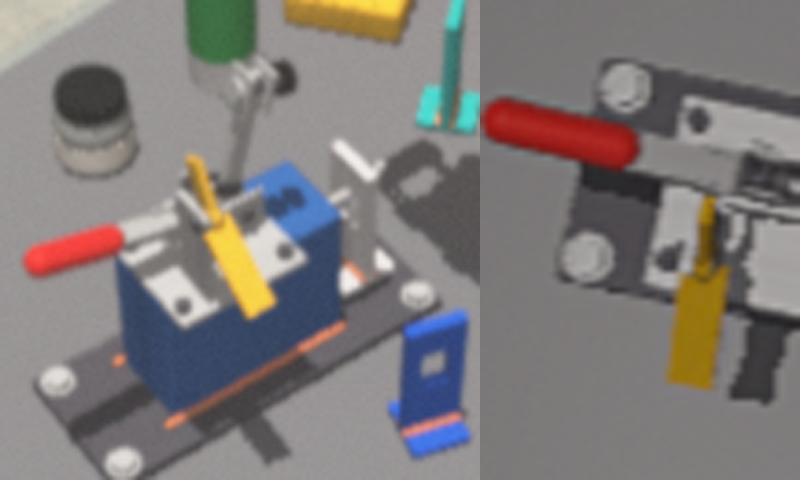

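Run:
```python
from h import *
e=load('s5');f=np.load('fix.npz');o=f['o'];yaw=float(f['yaw'])
R=np.array([[np.cos(yaw),-np.sin(yaw),0],[np.sin(yaw),np.cos(yaw),0],[0,0,1]])
h=cv2.cvtColor(e['frame'],cv2.COLOR_RGB2HSV).astype(int)
def ax(m,x0,y0,x1,y1):
    z=np.zeros_like(m);z[y0:y1,x0:x1]=m[y0:y1,x0:x1];p=np.argwhere(z)[:,::-1].astype(np.float32);v=cv2.fitLine(p,2,0,.01,.01).ravel();return np.degrees(np.arctan(v[1]/v[0])),p.mean(0),p[:,1].max()
print('red',ax(((h[:,:,0]<6)|(h[:,:,0]>174))&(h[:,:,1]>150)&(h[:,:,2]>60),220,255,262,290))
for c in(1.2,1.3,1.4,1.5):
    P=[proj(e,R@np.array([0,.041+r*np.sin(c),.174+r*np.cos(c)])+o) for r in(.055,.131)];d=P[1]-P[0];print(c,np.degrees(np.arctan(d[1]/d[0])),(P[0]+P[1])/2)
print('yel',ax((h[:,:,0]>17)&(h[:,:,0]<30)&(h[:,:,1]>150)&(h[:,:,2]>80),279,266,300,295))
for c in(.9,1.0,1.1):
    P=[proj(e,R@np.array([-.0436-r*np.cos(.45-c),.0517,.22+r*np.sin(.45-c)])+o) for r in(.02,.07)];d=P[1]-P[0];print(c,np.degrees(np.arctan(d[1]/d[0])),P[1])
```

```text
red (np.float32(-16.397839), array([239.47223, 272.4    ], dtype=float32), np.float32(278.0))
1.2 -11.58525504578271 [241.8496349  268.99360389]
1.3 -16.45594533812908 [241.14086813 271.92403132]
1.4 -20.895390978125736 [240.76081383 274.73155057]
1.5 -24.989490119285 [240.70885505 277.38614562]
yel (np.float32(65.56772), array([284.97284, 278.2337 ], dtype=float32), np.float32(290.0))
0.9 57.7478907101557 [292.51084601 286.43612059]
1.0 59.87228173183235 [291.74993663 287.20747189]
1.1 61.95528163944422 [290.85345455 287.72510088]
```

Measured slopes give the handle at about 1.3 rad, short of the 1.4 stop, while the catch is at its stop. The clamp arm stands up and the bracket still hangs. I press the handle again, further out.

jog_arm([
  {"claw": 0, "dx": 1, "dy": 6, "dz": 0, "wx": 0, "wy": 0, "wz": 0},
  {"claw": 0, "dx": 2, "dy": 12, "dz": 0, "wx": 0, "wy": 0, "wz": 0},
  {"claw": 0, "dx": 3, "dy": 18, "dz": 0, "wx": 0, "wy": 0, "wz": 0},
  {"claw": 0, "dx": 4, "dy": 24, "dz": 0, "wx": 0, "wy": 0, "wz": 0},
  {"claw": 0, "dx": 5, "dy": 30, "dz": 0, "wx": 0, "wy": 0, "wz": 0},
  {"claw": 0, "dx": 5.7, "dy": 33.1, "dz": 0, "wx": 0, "wy": 0, "wz": 0},
  {"claw": 0, "dx": 5.7, "dy": 33.1, "dz": -6, "wx": 0, "wy": 0, "wz": 0},
  {"claw": 0, "dx": 5.7, "dy": 33.1, "dz": -12, "wx": 0, "wy": 0, "wz": 0},
  {"claw": 0, "dx": 5.7, "dy": 33.1, "dz": -13.5, "wx": 0, "wy": 0, "wz": 0},
  {"claw": 0, "dx": 5.7, "dy": 33.1, "dz": -14.5, "wx": 0, "wy": 0, "wz": 0},
  {"claw": 0, "dx": 5.7, "dy": 33.1, "dz": -15.0, "wx": 0, "wy": 0, "wz": 0},
])

```text
t: 14.75
eef_pos: [0.5821, 0.2813, 0.2065]
ee_rot: [-2.41, -2.006, 0.001]
ft_force: [0.5, -0.1, 0.9]
finger_gap: 0.0004
```

jog_arm([
  {"claw": 0, "dx": 0, "dy": 0, "dz": -0.4, "wx": 0, "wy": 0, "wz": 0},
  {"claw": 0, "dx": 0, "dy": 0, "dz": -0.8, "wx": 0, "wy": 0, "wz": 0},
  {"claw": 0, "dx": 0, "dy": 0, "dz": -1.2, "wx": 0, "wy": 0, "wz": 0},
])

```text
t: 15.12
eef_pos: [0.5823, 0.2814, 0.1948]
ee_rot: [-2.41, -2.006, -0.001]
ft_force: [0.3, 0.5, 0.2]
finger_gap: 0.0004
```

Run:
```python
from h import *
d=snap('wrist','w6');e=snap('side','s6'); o=ctrl.observe();print(o['ft_force'],o['eef_pos'],proj(d,o['eef_pos']))
cv2.imwrite('pics/c6.png',np.hstack([cv2.resize(d['frame'][:,:,::-1],(480,360)),cv2.resize(e['frame'][200:300,210:290,::-1],(288,360),interpolation=cv2.INTER_CUBIC)]))
```

```text
[ 0.3178209  -0.55192114  0.00517489] [0.58191606 0.28114785 0.19410014] [317.57554437 274.05633915]
```

View pics/c6.png

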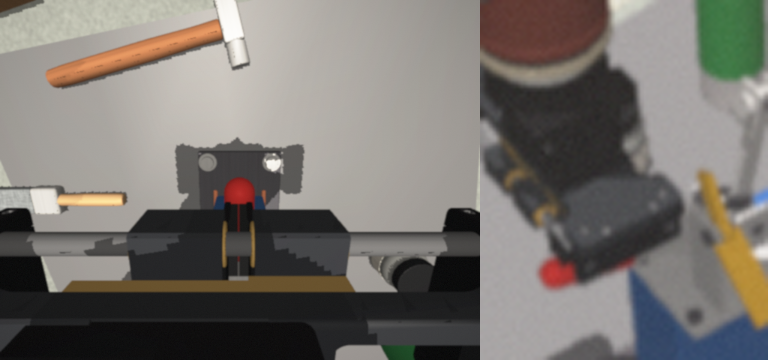

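Wrist view: the fingertips are centred on the red grip at column 239, with no stop force yet. Continuing down.

jog_arm([
  {"claw": 0, "dx": 0, "dy": 0, "dz": -0.3, "wx": 0, "wy": 0, "wz": 0},
  {"claw": 0, "dx": 0, "dy": 0, "dz": -0.6, "wx": 0, "wy": 0, "wz": 0},
  {"claw": 0, "dx": 0, "dy": 0, "dz": -0.8, "wx": 0, "wy": 0, "wz": 0},
])

```text
t: 15.6
eef_pos: [0.582, 0.2814, 0.1861]
ee_rot: [-2.41, -2.005, 0.001]
ft_force: [0.8, 0.4, 1.9]
finger_gap: 0.0002
```

jog_arm([
  {"claw": 0, "dx": 0, "dy": 0, "dz": -0.3, "wx": 0, "wy": 0, "wz": 0},
  {"claw": 0, "dx": 0, "dy": 0, "dz": -0.5, "wx": 0, "wy": 0, "wz": 0},
  {"claw": 0, "dx": 0, "dy": 0, "dz": -0.5, "wx": 0, "wy": 0, "wz": 0},
])

```text
t: 15.98
eef_pos: [0.582, 0.2814, 0.1811]
ee_rot: [-2.41, -2.006, 0.001]
ft_force: [0.8, 1.3, 0.8]
finger_gap: 0.0004
```

jog_arm([
  {"claw": 0, "dx": 0, "dy": 0, "dz": -0.3, "wx": 0, "wy": 0, "wz": 0},
  {"claw": 0, "dx": 0, "dy": 0, "dz": -0.6, "wx": 0, "wy": 0, "wz": 0},
])

```text
t: 16.23
eef_pos: [0.5826, 0.2818, 0.1795]
ee_rot: [-2.412, -2.006, -0.004]
ft_force: [-13.6, -8.2, 42.5]
finger_gap: 0.0005
```

Run:
```python
from h import *
for n in('s5','s6','new'):
    e=snap('side','s7') if n=='new' else load(n)
    h=cv2.cvtColor(e['frame'],cv2.COLOR_RGB2HSV).astype(int); m=((h[:,:,0]<6)|(h[:,:,0]>174))&(h[:,:,1]>150)&(h[:,:,2]>60)
    z=np.zeros_like(m);z[255:295,220:235]=m[255:295,220:235];p=np.argwhere(z);print(n,p.min(0),p.max(0),p.mean(0))
print(ctrl.observe()['ft_force'])
```

```text
s5 [271 227] [278 234] [274.77358491 230.88679245]
s6 [273 227] [278 234] [275.63157895 230.71052632]
new [275 227] [281 234] [278.55  230.575]
[-10.89055491  -7.0091956   32.46547437]
```

The stop is reached: force rose to 42 N and the grip end moved down by the 0.1 rad expected. The handle is fully over, so on to the bracket.

jog_arm([
  {"claw": 0, "dx": 0, "dy": 0, "dz": 6, "wx": 0, "wy": 0, "wz": 0},
  {"claw": 0, "dx": 0, "dy": 0, "dz": 12, "wx": 0, "wy": 0, "wz": 0},
  {"claw": 0, "dx": 0, "dy": 0, "dz": 18, "wx": 0, "wy": 0, "wz": 0},
  {"claw": 0, "dx": 0, "dy": 0, "dz": 19, "wx": 0, "wy": 0, "wz": 0},
  {"claw": 8.7, "dx": -1, "dy": -6, "dz": 19, "wx": 0, "wy": 0, "wz": 0},
  {"claw": 8.7, "dx": -2, "dy": -12, "dz": 19, "wx": 0, "wy": 0, "wz": 0},
  {"claw": 8.7, "dx": -3, "dy": -18, "dz": 19, "wx": 0, "wy": 0, "wz": 0},
  {"claw": 8.7, "dx": -4, "dy": -24, "dz": 19, "wx": 0, "wy": 0, "wz": 0},
  {"claw": 8.7, "dx": -4.6, "dy": -24.9, "dz": 19, "wx": 0, "wy": 0, "wz": 0},
  {"claw": 8.7, "dx": -4.6, "dy": -24.9, "dz": 19, "wx": 0, "wy": 0, "wz": 0},
  {"claw": 8.7, "dx": -4.6, "dy": -24.9, "dz": 19, "wx": 0, "wy": 0, "wz": 0},
])

```text
t: 17.65
eef_pos: [0.5365, 0.0346, 0.3694]
ee_rot: [-2.409, -2.009, -0.004]
ft_force: [0.3, -0.1, 0.7]
finger_gap: 0.0625
```

Run:
```python
from h import *
d=snap('wrist','w8');o=ctrl.observe()
f=np.load('fix.npz');O=f['o'];yaw=float(f['yaw'])
R=np.array([[np.cos(yaw),-np.sin(yaw),0],[np.sin(yaw),np.cos(yaw),0],[0,0,1]])
im=d['frame'][:,:,::-1].copy()
for x in(-.023,.023):
  for y in(-.11,-.10):
    p=proj(d,R@np.array([x,y,.144])+O);print(p.round(1));cv2.circle(im,tuple(p.astype(int)),1,(255,0,255),-1)
print('tcp',proj(d,o['eef_pos']),o['eef_pos'],o['finger_gap'])
cv2.imwrite('pics/w8.png',im)
```

```text
[299.2 207.8]
[299.1 199.6]
[337.5 207.7]
[337.6 199.4]
tcp [318.15952868 273.84244014] [0.53656251 0.03469401 0.36943175] 0.06681235753274621
```

View pics/w8.png

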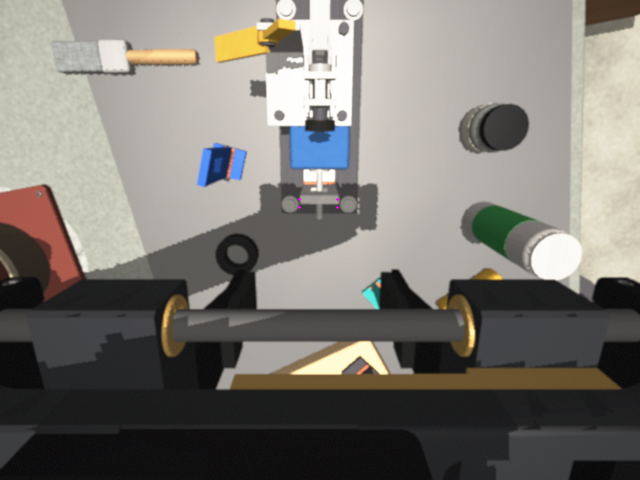

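The predicted strap corners (299–338, 200–208) fall on the bracket's top edge, so I descend with the jaws along the fixture's x.

jog_arm([
  {"claw": 8.7, "dx": 0, "dy": -0.1, "dz": -6, "wx": 0, "wy": 0, "wz": 0},
  {"claw": 8.7, "dx": 0, "dy": -0.1, "dz": -12, "wx": 0, "wy": 0, "wz": 0},
  {"claw": 8.7, "dx": 0, "dy": -0.1, "dz": -17, "wx": 0, "wy": 0, "wz": 0},
  {"claw": 8.7, "dx": 0, "dy": -0.1, "dz": -20, "wx": 0, "wy": 0, "wz": 0},
  {"claw": 8.7, "dx": 0, "dy": -0.1, "dz": -22.5, "wx": 0, "wy": 0, "wz": 0},
  {"claw": 8.7, "dx": 0, "dy": -0.1, "dz": -25, "wx": 0, "wy": 0, "wz": 0},
  {"claw": 8.7, "dx": 0, "dy": -0.1, "dz": -27, "wx": 0, "wy": 0, "wz": 0},
  {"claw": 8.7, "dx": 0, "dy": -0.1, "dz": -27, "wx": 0, "wy": 0, "wz": 0},
])

```text
t: 18.7
eef_pos: [0.5355, 0.0351, 0.098]
ee_rot: [-2.404, -2.011, -0.001]
ft_force: [-0.2, 0.9, 1.0]
finger_gap: 0.0872
```

jog_arm([
  {"claw": 3, "dx": 0, "dy": 0, "dz": 0, "wx": 0, "wy": 0, "wz": 0},
  {"claw": 3, "dx": 0, "dy": 0, "dz": 0, "wx": 0, "wy": 0, "wz": 0},
  {"claw": 3, "dx": 0, "dy": 0, "dz": 0, "wx": 0, "wy": 0, "wz": 0},
  {"claw": 3, "dx": 0, "dy": 0, "dz": 0, "wx": 0, "wy": 0, "wz": 0},
  {"claw": 3, "dx": 0, "dy": 0, "dz": 0, "wx": 0, "wy": 0, "wz": 0},
  {"claw": 3, "dx": 0, "dy": 0, "dz": 0, "wx": 0, "wy": 0, "wz": 0},
  {"claw": 3, "dx": 0, "dy": 0, "dz": 0, "wx": 0, "wy": 0, "wz": 0},
], grip_force=40)

```text
t: 19.58
eef_pos: [0.536, 0.035, 0.0983]
ee_rot: [-2.405, -2.011, -0.002]
ft_force: [2.1, -0.1, 3.0]
finger_gap: 0.0454
```

jog_arm([
  {"claw": 3, "dx": 0, "dy": 0, "dz": 0.6, "wx": 0, "wy": 0, "wz": 0},
  {"claw": 3, "dx": 0, "dy": 0, "dz": 1.2, "wx": 0, "wy": 0, "wz": 0},
  {"claw": 3, "dx": 0, "dy": 0, "dz": 1.9, "wx": 0, "wy": 0, "wz": 0},
  {"claw": 3, "dx": 0, "dy": 0, "dz": 1.9, "wx": 0, "wy": 0, "wz": 0},
])

```text
t: 20.08
eef_pos: [0.5363, 0.0351, 0.1179]
ee_rot: [-2.405, -2.011, -0.003]
ft_force: [0.0, 0.0, -3.9]
finger_gap: 0.0455
```

jog_arm([
  {"claw": 3, "dx": -0.2, "dy": -1.2, "dz": 0, "wx": 0, "wy": 0, "wz": 0},
  {"claw": 3, "dx": -0.5, "dy": -2.6, "dz": 0, "wx": 0, "wy": 0, "wz": 0},
  {"claw": 3, "dx": -0.7, "dy": -4, "dz": 0, "wx": 0, "wy": 0, "wz": 0},
  {"claw": 3, "dx": -1.0, "dy": -5.5, "dz": 0, "wx": 0, "wy": 0, "wz": 0},
  {"claw": 3, "dx": -1.3, "dy": -7.5, "dz": 0, "wx": 0, "wy": 0, "wz": 0},
])

```text
t: 20.7
eef_pos: [0.523, -0.0409, 0.1179]
ee_rot: [-2.405, -2.011, -0.003]
ft_force: [-0.5, -0.9, -3.7]
finger_gap: 0.0457
```

Run:
```python
from h import *
d=snap('wrist','w9');e=snap('side','s9')
o=ctrl.observe();print(o['ft_force'],o['eef_pos'],np.round(o['joint_positions'],2))
cv2.imwrite('pics/c9.png',np.hstack([cv2.resize(d['frame'][:,:,::-1],(400,300)),cv2.resize(e['frame'][170:330,220:430,::-1],(394,300))]))
# cooled bracket on brick from the first top picture: dark blob
t=load('top0');h=t['frame'][225:330,420:495].astype(int)
m=(h.max(2)<75).astype(np.uint8);m[45:]=0
k=max(cv2.findContours(m,0,2)[0],key=cv2.contourArea);print(cv2.minAreaRect(k),(cv2.boxPoints(cv2.minAreaRect(k))+[420,225]).round(1).tolist())
```

```text
[ 0.0510872  -0.71160485 -4.91662629] [ 0.52272563 -0.04342731  0.11778296] [ 0.49  0.18 -0.53  1.85  0.1   1.14 -0.26]
((32.384613037109375, 20.576923370361328), (18.582454681396484, 12.203402519226074), 56.30992889404297) [[442.2, 241.2], [452.3, 234.5], [462.6, 249.9], [452.5, 256.7]]
```

View pics/c9.png

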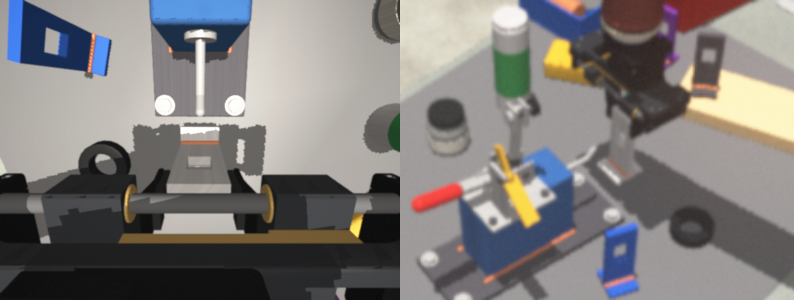

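Bracket is off the hook and held upright (12 pictures viewed, so only numeric checks from here). Lift, carry and turn so the jaws lie along the brick's short side.

jog_arm([
  {"claw": 3, "dx": -0.5, "dy": -1.5, "dz": 4, "wx": 0, "wy": 0, "wz": 0},
  {"claw": 3, "dx": -0.5, "dy": -2, "dz": 8, "wx": 0, "wy": 0, "wz": 0},
  {"claw": 3, "dx": -1, "dy": -4, "dz": 12, "wx": 0, "wy": 0, "wz": -0.1},
  {"claw": 3, "dx": -2, "dy": -7, "dz": 15, "wx": 0, "wy": 0, "wz": -0.23},
  {"claw": 3, "dx": -3, "dy": -10.5, "dz": 16, "wx": 0, "wy": 0, "wz": -0.36},
  {"claw": 3, "dx": -4, "dy": -14, "dz": 16, "wx": 0, "wy": 0, "wz": -0.5},
  {"claw": 3, "dx": -5.5, "dy": -17.5, "dz": 16, "wx": 0, "wy": 0, "wz": -0.64},
  {"claw": 3, "dx": -6.8, "dy": -21, "dz": 16, "wx": 0, "wy": 0, "wz": -0.78},
  {"claw": 3, "dx": -8, "dy": -24.5, "dz": 16, "wx": 0, "wy": 0, "wz": -0.9},
  {"claw": 3, "dx": -9, "dy": -27.5, "dz": 16, "wx": 0, "wy": 0, "wz": -1.02},
  {"claw": 3, "dx": -9.3, "dy": -29.4, "dz": 16, "wx": 0, "wy": 0, "wz": -1.09},
  {"claw": 3, "dx": -9.3, "dy": -29.4, "dz": 16, "wx": 0, "wy": 0, "wz": -1.09},
])

```text
t: 22.3
eef_pos: [0.4288, -0.3389, 0.2773]
ee_rot: [-3.102, -0.463, -0.005]
ft_force: [-1.2, 1.2, -4.0]
finger_gap: 0.0456
```

Run:
```python
from h import *
d=snap('wrist','w10');e=snap('side','s10');o=ctrl.observe();print(o['ft_force'],o['eef_pos'],o['ee_rot'],o['finger_gap'])
from scipy.spatial.transform import Rotation as Ro
M=Ro.from_rotvec(o['ee_rot']).as_matrix();print(M.round(3), 'brick x dir',np.degrees(np.arctan2(M[1,1],M[0,1])))
# tilt check: strap edges in side view: bright, low-saturation pixels near the predicted bracket
for z in(-.074,0.0,.046): print(proj(e,np.array(o['eef_pos'])+[0,0,z]).round(1))
```

```text
[ 0.64338683  0.78787327 -4.01614342] [ 0.42993934 -0.3367564   0.27759229] [-3.10099227 -0.46960937 -0.00600481] 0.04603393443835556
[[ 0.955  0.296  0.003]
 [ 0.296 -0.955  0.006]
 [ 0.005 -0.005 -1.   ]] brick x dir -72.7766962500157
[429.3 185.2]
[433.7 164.8]
[436.6 151.3]
```

jog_arm([
  {"claw": 3, "dx": 0, "dy": 0, "dz": -4, "wx": 0, "wy": 0, "wz": 0},
  {"claw": 3, "dx": 0, "dy": 0, "dz": -8, "wx": 0, "wy": 0, "wz": 0},
  {"claw": 3, "dx": 0, "dy": 0, "dz": -12, "wx": 0, "wy": 0, "wz": 0},
  {"claw": 3, "dx": 0, "dy": 0, "dz": -14, "wx": 0, "wy": 0, "wz": 0},
  {"claw": 3, "dx": 0, "dy": 0, "dz": -15.5, "wx": 0, "wy": 0, "wz": 0},
  {"claw": 3, "dx": 0, "dy": 0, "dz": -16.3, "wx": 0, "wy": 0, "wz": 0},
  {"claw": 3, "dx": 0, "dy": 0, "dz": -16.6, "wx": 0, "wy": 0, "wz": 0},
  {"claw": 3, "dx": 0, "dy": 0, "dz": -16.6, "wx": 0, "wy": 0, "wz": 0},
])

```text
t: 23.4
eef_pos: [0.4303, -0.3369, 0.1121]
ee_rot: [-3.101, -0.47, -0.007]
ft_force: [-0.0, 0.5, -5.1]
finger_gap: 0.0455
```

jog_arm([
  {"claw": 3, "dx": 0, "dy": 0, "dz": -0.2, "wx": 0, "wy": 0, "wz": 0},
  {"claw": 3, "dx": 0, "dy": 0, "dz": -0.3, "wx": 0, "wy": 0, "wz": 0},
  {"claw": 3, "dx": 0, "dy": 0, "dz": -0.4, "wx": 0, "wy": 0, "wz": 0},
  {"claw": 3, "dx": 0, "dy": 0, "dz": -0.4, "wx": 0, "wy": 0, "wz": 0},
])

```text
t: 23.9
eef_pos: [0.4302, -0.3369, 0.1081]
ee_rot: [-3.101, -0.47, -0.007]
ft_force: [-0.5, -0.5, -4.7]
finger_gap: 0.0457
```

jog_arm([
  {"claw": 3, "dx": 0, "dy": 0, "dz": -0.1, "wx": 0, "wy": 0, "wz": 0},
  {"claw": 3, "dx": 0, "dy": 0, "dz": -0.2, "wx": 0, "wy": 0, "wz": 0},
  {"claw": 3, "dx": 0, "dy": 0, "dz": -0.2, "wx": 0, "wy": 0, "wz": 0},
])

```text
t: 24.28
eef_pos: [0.4305, -0.337, 0.1067]
ee_rot: [-3.102, -0.47, -0.008]
ft_force: [-2.8, 1.4, 4.7]
finger_gap: 0.0453
```

Contact felt (force went from -4.7 to +4.7 N). Seat it slightly, then open gently.

jog_arm([
  {"claw": 3, "dx": 0, "dy": 0, "dz": -0.05, "wx": 0, "wy": 0, "wz": 0},
  {"claw": 5.2, "dx": 0, "dy": 0, "dz": -0.05, "wx": 0, "wy": 0, "wz": 0},
  {"claw": 6, "dx": 0, "dy": 0, "dz": -0.05, "wx": 0, "wy": 0, "wz": 0},
  {"claw": 7.5, "dx": 0, "dy": 0, "dz": -0.05, "wx": 0, "wy": 0, "wz": 0},
  {"claw": 7.5, "dx": 0, "dy": 0, "dz": -0.05, "wx": 0, "wy": 0, "wz": 0},
  {"claw": 7.5, "dx": 0, "dy": 0, "dz": -0.05, "wx": 0, "wy": 0, "wz": 0},
])

```text
t: 25.02
eef_pos: [0.4305, -0.337, 0.1062]
ee_rot: [-3.102, -0.47, -0.007]
ft_force: [0.8, -0.2, 0.2]
finger_gap: 0.0738
```

jog_arm([
  {"claw": 7.5, "dx": 0, "dy": 0, "dz": 1, "wx": 0, "wy": 0, "wz": 0},
  {"claw": 7.5, "dx": 0, "dy": 0, "dz": 3, "wx": 0, "wy": 0, "wz": 0},
  {"claw": 7.5, "dx": 0, "dy": 0, "dz": 6, "wx": 0, "wy": 0, "wz": 0},
  {"claw": 7.5, "dx": 0, "dy": 0, "dz": 11, "wx": 0, "wy": 0, "wz": 0},
  {"claw": 7.5, "dx": 0, "dy": 0, "dz": 17, "wx": 0, "wy": 0, "wz": 0},
  {"claw": 7.5, "dx": -3, "dy": -5, "dz": 22, "wx": 0, "wy": 0, "wz": 0},
  {"claw": 7.5, "dx": -5, "dy": -10, "dz": 24, "wx": 0, "wy": 0, "wz": 0},
  {"claw": 7.5, "dx": -7, "dy": -16, "dz": 24, "wx": 0, "wy": 0, "wz": 0},
  {"claw": 7.5, "dx": -9, "dy": -22, "dz": 24, "wx": 0, "wy": 0, "wz": 0},
])

```text
t: 26.15
eef_pos: [0.3428, -0.55, 0.348]
ee_rot: [-3.104, -0.471, -0.009]
ft_force: [1.6, 0.1, -0.9]
finger_gap: 0.0751
```

Run:
```python
from h import *
e=snap('side','s11');t=snap('top','t11');o=ctrl.observe();print(o['t'],o['ft_force'],o['eef_pos'],o['finger_gap'])
# change masks against the first frames
for a,n in((e,'side0'),(t,'top0')):
    g=load(n); D=(np.abs(a['frame'].astype(int)-g['frame']).max(2)>45).astype(np.uint8)
    D=cv2.morphologyEx(D,cv2.MORPH_OPEN,np.ones((2,2),np.uint8))
    c,l,s,_=cv2.connectedComponentsWithStats(D); print(n,[r.tolist() for r in s[1:] if r[4]>12])
# where the placed bracket should appear
B=np.array([.4287,-.338,.032])
for z in(0,.06,.12):
    print(z,'side',proj(e,B+[0,0,z]).round(1),'top',proj(t,B+[0,0,z]).round(1))
# bright orange/bracket pixels: column of side image left->right strap extents per row
p=proj(e,B+[0,0,.06]).astype(int)
for v in range(p[1]-22,p[1]+28,3):
    r=e['frame'][v,p[0]-22:p[0]+22].astype(int);g0=load('side0')['frame'][v,p[0]-22:p[0]+22].astype(int)
    q=np.flatnonzero(np.abs(r-g0).max(1)>35)+p[0]-22; print(v,(q.min(),q.max(),len(q)) if len(q) else None)
```

```text
26.25 [-0.31726378  1.28042168 -0.41510723] [ 0.3378824  -0.55425948  0.34468757] 0.07525261102784736
side0 [[515, 0, 90, 58, 2557], [563, 35, 35, 20, 149], [602, 36, 12, 8, 39], [529, 47, 32, 67, 1124], [604, 50, 7, 7, 30], [586, 53, 33, 9, 111], [497, 56, 43, 72, 1547], [619, 56, 5, 9, 35], [574, 73, 4, 23, 60], [630, 86, 2, 8, 16], [631, 86, 4, 21, 42], [514, 110, 32, 66, 1363], [547, 114, 4, 5, 16], [543, 138, 3, 12, 25], [424, 196, 6, 8, 25], [468, 196, 28, 95, 1432], [505, 200, 21, 15, 128], [504, 209, 22, 42, 464], [414, 217, 15, 18, 155], [266, 226, 19, 36, 303], [290, 226, 6, 7, 29], [315, 235, 8, 4, 25], [311, 238, 5, 5, 15], [312, 247, 9, 6, 35], [281, 248, 20, 13, 98], [310, 255, 10, 6, 30], [265, 263, 4, 5, 19], [276, 263, 21, 30, 318], [313, 263, 6, 6, 28], [227, 268, 30, 16, 253], [257, 270, 13, 12, 86], [313, 275, 15, 10, 73]]
top0 [[221, 220, 36, 14, 269], [262, 225, 12, 25, 120], [289, 231, 50, 17, 258], [285, 233, 4, 6, 14], [318, 248, 17, 9, 99], [252, 257, 9, 19, 66], [331, 256, 5, 4, 18], [262, 261, 4, 13, 33], [270, 276, 6, 3, 13], [455, 287, 22, 10, 106], [422
[... 173 characters left out ...]
9, 6, 5, 14], [565, 428, 15, 11, 35], [514, 443, 44, 28, 108], [628, 471, 12, 9, 50], [485, 473, 27, 7, 80], [514, 472, 7, 8, 21]]
0 side [420.7 227.6] top [461.8 291.4]
0.06 side [423.7 213.4] top [467.6 291.4]
0.12 side [426.9 198.6] top [473.9 291.6]
191 None
194 (np.int64(427), np.int64(427), 1)
197 (np.int64(425), np.int64(428), 4)
200 (np.int64(423), np.int64(426), 4)
203 (np.int64(424), np.int64(427), 2)
206 None
209 None
212 None
215 None
218 (np.int64(419), np.int64(424), 6)
221 (np.int64(414), np.int64(424), 11)
224 (np.int64(413), np.int64(428), 15)
227 (np.int64(412), np.int64(427), 16)
230 (np.int64(412), np.int64(426), 14)
233 (np.int64(420), np.int64(424), 5)
236 None
239 None
```

Run:
```python
from h import *
e=load('s11')['frame'];h=cv2.cvtColor(e,cv2.COLOR_RGB2HSV).astype(int); m=((h[:,:,0]<6)|(h[:,:,0]>174))&(h[:,:,1]>150)&(h[:,:,2]>60)
p=np.argwhere(m[255:295,220:262])[:,::-1].astype(np.float32);v=cv2.fitLine(p,2,0,.01,.01).ravel();print(np.degrees(np.arctan(v[1]/v[0])))
print(ctrl.job_done())
```

```text
-20.363213
the job is handed in; nothing more can be done
None
```

The job is done and handed in after about 26 s of robot time. The catch is down, the clamp is left wide open, and the bracket stands upright on the free end of the firebrick.

**What I did**
- **Catch:** pressed the paddle down to its stop, which lifted the nose off the handle.
- **Handle:** threw it over. A check showed it had stopped at about 1.3 rad, so I pressed it again until it met the stop, with about 42 N at the fingertips.
- **Bracket:** gripped it by its width, lifted it 19 mm, took it off the hook and lowered it until I felt contact at about 5 N. Then I released it and backed the arm away.

**Last checks**
- **Handle:** its slope in the last side picture is 20.4°, against 20.9° predicted for 1.4 rad.
- **Paddle tip:** in the side and top pictures after the press, it was about 1 px from where the stop would put it.
- **Bracket:** its top and foot appear in the side view where an upright bracket on the free end should be.
- **Everything else:** comparing before and after pictures showed no change at the cooled bracket, the look-alikes or the loose items.

**What disagreed:** the closed fingers met the handle at a TCP height about 20 mm lower than I had calculated, and the paddle showed a similar offset. I never felt a clear stop force on the catch, so its full travel rests on the pictures alone. I did not find the cause, and I gripped the bracket lower to allow for it.

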